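Set the reference gauge and hold the ball tray over the reader

ROBOT

A 7-joint arm with a two-finger parallel gripper is mounted at the origin on the work surface. World frame = base frame: x ahead of the robot, y to its left, z up, the work surface at z = 0. Lengths are in mm, angles in rad, forces in N, time in s.
With the tool pointing down it reaches from about 400 to 875 mm from the base axis. Payload 4.4 kg.
Tool frame: the origin (TCP) lies at the very end of the fingers, on their centre line; the grasp point (between the pads) lies 19 mm behind it (ctrl.grasp_offset is the distance from the TCP to the grasp point, in mm); z points along the fingers, y is the line along which they close (so a half turn about z gives the same grasp; the last joint's range is limited). The gripper opens to 85 mm and grips with 20 to 120 N. Pads are 22 mm wide; open, the fingers measure 114 mm over their backs; the gripper's body (76 mm by 85 mm) begins 54 mm behind the grasp point. The pads swing forward as they close: fully open they stand 13 mm farther back than shut.
Start: joints at [1.068, 0.628, 0.038, 1.517, -0.027, 0.996, -0.02], TCP at [275.006, -588.973, 231.313] pointing down, gripper open.
Joint ranges: [-3.06, 3.06], [-0.37, 2.12], [-1.25, 1.32], [0.18, 2.47], [-1.1, 4.24], [0.23, 1.98], [-2.94, 2.94]. Speed limits (rad/s): [2.57, 2.57, 3.14, 3.14, 3.14, 3.14, 3.14].

INTERFACE

Orientations are given as [roll, pitch, yaw] about the fixed x, y, z axes, in that order (R = Rz(yaw) Ry(pitch) Rx(roll)).
In Python, from cell import status, cams, ctrl gives the robot as it stands.
- The arm moves only by the tool move_arm, never from a script. Its argument "plan" is a list of rows, each a list of 3 entries, a list of its own where there are three numbers: the shift along the world's x, y, z in mm, then the turn, a rotation vector about the world's x, y, z in degrees, then the opening, from 0 (shut) to 1 (fully open). In form: [[[x, y, z], [wx, wy, wz], gripper], ...]. A call has 1 to 10 rows; each row shifts and turns the commanded pose from where the row before left it; what a row does not reach is not made up. A row lasts 1/8 s, in which the tool goes at most 62.5 mm and 10.7 degrees, less where a joint would pass 70% of its speed; a pose out of reach is approached as far as the arm can. A call with a gripper value outside its range is refused whole. The fingers move at their own pace and stop on an object; the grip force is fixed at half the most. Time passes only in rows, so rows that do not move let the fingers close. It gives the time, the measured TCP pose, the force, the opening and the grip force at its end, in the units of the state.
- status.read_state(): the state, without advancing time (a new reading comes with each control period).
- cams.get_image(name): name is "scene" or "top" or "wrist"; returns the picture (480x640x3 uint8, blue, green, red); there is no depth.
- cams.camera_params(name): a dict with "K" (3x3 intrinsics, pixels), "k1" (the pictures are not rectified: a ray, as slopes to the right and down, at radius r is drawn at 1 + k1 r^2 times it, then the intrinsics apply), "pose" (4x4, takes a point from camera to world coordinates); the wrist camera has in their place "tool_from_camera" (4x4, takes a point from camera to tool coordinates, whose origin is the TCP and whose axes are the flange's). Camera axes: x right, y down, z forward; pixel columns grow to the right and rows downward; lengths in mm; the calibration is good to about 2 mm. A picture is of the moment at which its call begins: read the wrist's pose just before it. camera_params takes no time and is no camera call.
- ctrl.finish_job(): hands the job in; it is judged then, once.
The state is a dict: "clock": time; "qpos": joint angles; "qd": joint speeds; "tau": joint torques, N m; "eef_pos": TCP position; "tool_rot": TCP orientation; "force": force on the tool from outside, world axes, zero at the start; "torque": the same for the moment, N m; "width": finger opening in mm; "gripper_force": force on a finger pad.
Only numpy, scipy, OpenCV 4.12 (cv2) and the standard library are available. Lean on these libraries where they do the work, as an engineer would, in place of code of your own. Each camera call takes 0.05 s, during which the arm holds its last target. There are 200 camera calls.

TASK

Set up the gauge reader for a ball measurement: first take the yellow-gripped gauge blade from the rack, push it into the reader's slot right down to its shoulder and let go of it. Then pick up the pocket tray by its red grip, carry it without letting the steel ball leave its pocket, and hold it level with the ball over the middle of the black sensor pad, the tray's underside about 50 mm above the pad; finish while still holding it there, still and touching nothing else. Leave the other things on the bench alone.

Things in the scene. Friction and masses are not known exactly. Their poses are not given: they have to be found in the camera images.
- reader: Gauge reader: fixed teal block 120 x 260 x 40 mm (x, y, z) on the bench. Origin at the centre of its underside; x, y along its sides, z up. Slot in the top near its +y end between two yellow marks, round black sensor pad near its -y end.
- slot_mouth (a point): Centre of the reader's slot mouth, in the plane of its top face, 40 mm above the bench and 90 mm along the reader's +y from its centre. The slot is 7 mm wide (reader x) by 30 mm long (reader y), 32 mm deep, with a 2 mm chamfer at the mouth. Axes as the reader's.
- pad (a point): Centre of the upper face of the sensor pad, a black disc of 68 mm diameter with a white dot, standing 2 mm proud of the reader's top (42 mm above the bench), 60 mm along the reader's -y from its centre. Axes as the reader's.
- rack: Fixed grey blade rack 60 x 130 x 45 mm (x, y, z); origin at the centre of its underside. Two slots 7 x 30 mm (x, y) in the top, at y = -32 and +32 mm, each holding a gauge blade; either blade may stand in either slot. Its place may be to the left or right of the reader.
- gauge: The gauge blade with the yellow grip, 60 g, loose, standing upright in the rack with its shoulder on the rack's top. Steel blade 3 mm thick (x), 24 mm wide (y), 26 mm long, below a yellow grip block 16 mm (x) x 34 mm (y) x 44 mm high. Origin at the middle of the blade's lower tip; z up: the shoulder (grip's underside) is at z = 26 mm, the grip's top at z = 70 mm.
- gauge_shoulder (a point): Middle of the grip's underside (the shoulder) of the yellow gauge, 26 mm above the blade's tip. When the gauge is fully home the shoulder lies on the reader's top face. Axes as the gauge's.
- tray: Ivory pocket tray 130 x 100 x 14 mm (x, y, z), 0.15 to 0.3 kg, loose, lying flat on the bench. Origin at the centre of its underside, z up. A red upright grip stands in its middle: 14 mm thick (x), 50 mm wide (y), from the tray's top at z = 14 mm to z = 82 mm. Six round pockets of 26 mm diameter, 3 mm deep, in two rows at x = -42 and +42 mm (y = -32, 0, 32 mm); the ball lies in the one at x = +42, y = 0. Its place may be to the left or right of the reader.
- pocket (a point): Centre of the ball when it rests in the middle of its pocket: x = 42, y = 0, z = 22 mm in the tray's frame. Axes as the tray's.
- ball_center (a point): Centre of the loose steel ball, 22 mm diameter, about 44 g, lying in its tray pocket with 2 mm play all round; its top is 33 mm above the tray's underside. Its axes mean nothing.
- spare_gauge: Bystander: a gauge blade like the first but with a blue grip, in the rack's other slot. Leave it.
- jar_a: Bystander: clear jar with red cap, 56 mm diameter, 85 mm high; origin at its underside.
- jar_b: Bystander: amber jar with red cap, 56 mm diameter, 85 mm high; origin at its underside.
- mould_ring: Bystander: steel ring, 70 mm diameter, 25 mm high; origin at its underside.
- sample_box: Bystander: open clear box 70 x 90 x 30 mm; origin at its underside.
- driver: Bystander: screwdriver lying on the bench.
There are look-alikes about, which are no part of the job. There is more than one size of the rack; the job needs the largest.

How it is judged (in metres and radians):
On the way, in this order (a step that is already met when the one before it is completed fails the run):
1. the yellow gauge stands in the reader's slot down to its shoulder, let go of, with the tray still on the bench (horizontal distance between gauge_shoulder and slot_mouth below 0.006 m and z of gauge_shoulder in the frame of reader below 0.0425 m and angle between gauge's own z axis and vertical below 0.1 rad and contact force between the fingers and gauge below 0.1 N and height (world z) of tray below 0.01 m), for 0.2 s.
2. the tray is lifted off the bench with the ball in its pocket (height (world z) of tray above 0.03 m and distance between ball_center and pocket below 0.008 m), for 0.2 s.
At the end, for the whole second after the job is handed in: Yellow gauge upright in the slot, shoulder within 2.5 mm of the top. Tray held by the fingers alone, still, level within 0.1 rad, underside 30 to 70 mm above the pad, ball in its pocket and within 20 mm of the pad's centre seen from above. No bystander moved over 25 mm (horizontal distance between gauge_shoulder and slot_mouth below 0.006 m and z of gauge_shoulder in the frame of reader below 0.0425 m and angle between each of gauge, tray's own z axis and vertical below 0.1 rad and distance between ball_center and pocket below 0.008 m and horizontal distance between ball_center and pad below 0.02 m and z of tray in the frame of pad between 0.03 and 0.07 m and linear speed of tray below 0.02 m/s and angular speed of tray below 0.1 rad/s and contact force between the fingers and tray above 1 N and contact force between tray and reader below 0.1 N and contact force between each of tray, the fingers and gauge below 0.1 N and contact force between tray and rack below 0.1 N and contact force between tray and jar_a below 0.1 N and contact force between tray and jar_b below 0.1 N and not (distance of spare_gauge from where it was at the start of the episode above 0.025 m) and not (distance of jar_a from where it was at the start of the episode above 0.025 m) and not (distance of jar_b from where it was at the start of the episode above 0.025 m) and not (distance of mould_ring from where it was at the start of the episode above 0.025 m) and not (distance of sample_box from where it was at the start of the episode above 0.025 m) and not (distance of driver from where it was at the start of the episode above 0.025 m)); the arm keeps its last pose, push and grip.
It fails at once if the ball leaves its pocket (distance between ball_center and pocket above 0.014 m).
It fails at once if a bystander is moved more than 25 mm (distance of any of spare_gauge, jar_a, jar_b, mould_ring, sample_box, driver from where it was at the start of the episode above 0.025 m).
It also fails if it takes over 67 s, if anything falls off the work surface, if the arm or the gripper's body presses on something with over 40 N, if the wrist force passes 120 N, or if a joint passes its speed limit or range.

## Working session

There is one attempt and no reset: what is moved stays moved. The work goes in short steps, Python scripts to look and compute and a tool call to move; the robot and the scene stay as the last step left them, time stands still between calls to the robot, and variables do not carry over. Pictures are saved under pics/ and viewed, at most 10 in all, crops included, and the job is handed in when it is done.

Besides the shell and the picture viewer there is one more tool, called after "Request:" as a command line: name --argument value ..., lists and objects as JSON in quotes. move_arm: Moves the arm, as the interface text tells. Its arguments: {"type":"object","properties":{"plan":{"type":"array","items":{"type":"array"}}},"required":["plan"]}

```bash
mkdir -p pics; ls; python3 - <<'E'
from cell import status,cams,ctrl
import cv2
for n in("scene","top"):
    cv2.imwrite(f"pics/{n}0.png",cams.get_image(n)); p=cams.camera_params(n); print(n,p)
print(cams.camera_params("wrist"));print(status.read_state())
E
```

```text
pics
scene {'K': array([[593.02763606,   0.        , 322.36448601],
       [  0.        , 593.02763606, 239.95133535],
       [  0.        ,   0.        ,   1.        ]]), 'k1': -0.10300731851638782, 'pose': array([[ 4.84974198e-01,  4.77471518e-01, -7.32680679e-01,
         1.42486815e+03],
       [ 8.74453907e-01, -2.75701054e-01,  3.99148210e-01,
        -5.36694850e+02],
       [-1.14189341e-02, -8.34272065e-01, -5.51234732e-01,
         7.57199160e+02],
       [ 0.00000000e+00,  0.00000000e+00,  0.00000000e+00,
         1.00000000e+00]])}
top {'K': array([[490.872508  ,   0.        , 313.64087273],
       [  0.        , 490.872508  , 239.36565546],
       [  0.        ,   0.        ,   1.        ]]), 'k1': -0.07149972369542296, 'pose': array([[ 2.49346072e-02, -9.83667253e-01,  1.78261045e-01,
         2.97207411e+02],
       [-9.99686974e-01, -2.49013550e-02,  2.42427912e-03,
        -6.40772000e+01],
       [ 2.05425758e-03, -1.78265693e-01, -9.83980245e-01,
         1.33973575e+03],
       [ 0.00000000e+00,  0.00000000e+00,  0.00000000e+00,
         1.00000000e+00]])}
{'K': a
[... 560 characters left out ...]
 'qpos': array([ 1.06819588,  0.62926027,  0.03847233,  1.51828091, -0.02701126,
        0.99631613, -0.02003554]), 'qd': array([ 2.39460629e-04, -1.91387436e-03, -2.17205747e-03, -2.73609442e-03,
       -2.06520172e-05,  1.09263580e-03, -4.83954212e-04]), 'tau': array([ 4.35157417e-03, -5.64533758e+01,  1.23143032e+00, -1.93974245e+01,
        1.14532054e-02,  5.38291672e-03,  4.18191621e-05]), 'eef_pos': array([ 274.75052063, -588.44433597,  230.47312803]), 'tool_rot': array([-3.13984689e+00,  2.53035098e-05,  4.36736209e-01]), 'force': array([ 0.90143547, -0.07522652, -0.05689174]), 'torque': array([ 0.01164722,  0.0475892 , -0.03320929]), 'gripper_force': 0.0, 'width': 85.20414083708263}
```

View pics/top0.png

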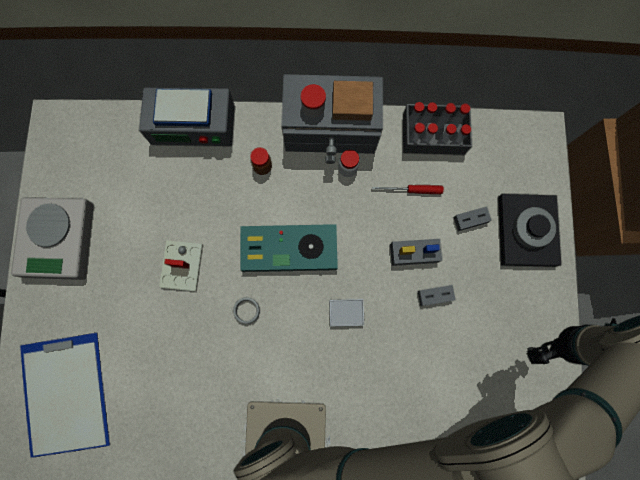

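View pics/scene0.png

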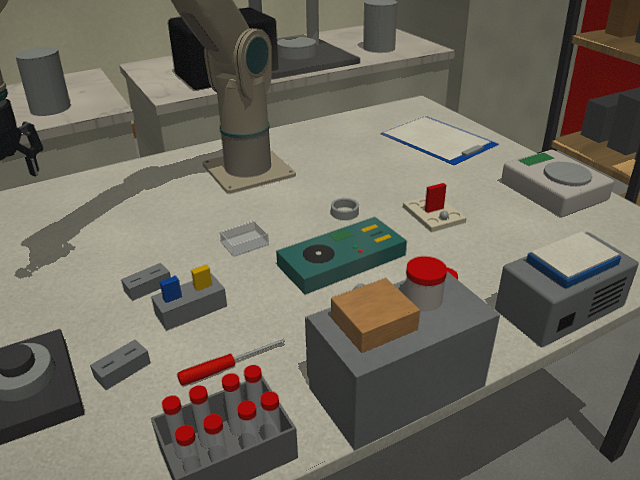

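Top view: the teal reader is at (289,248), with its slot between the yellow marks at (255,247) and its pad at (311,246). The rack is at (416,252), with the yellow gauge at (408,250). The tray is at (181,265) with the ball at (183,251). The scene view confirms this layout.

```bash
cat > h.py <<'E'
import cv2,numpy as np
from scipy.spatial.transform import Rotation as R
from cell import status,cams,ctrl
def grab(n):
    s=status.read_state(); im=cams.get_image(n); p=cams.camera_params(n)
    if n=="wrist":
        T=np.eye(4);T[:3,:3]=R.from_euler("xyz",s["tool_rot"]).as_matrix();T[:3,3]=s["eef_pos"]
        P=T@p["tool_from_camera"]
    else: P=p["pose"]
    return im,p["K"],p["k1"],P
def cast(px,z,c):
    _,K,k1,P=c; px=np.atleast_2d(np.asarray(px,float))
    d=(px-K[:2,2])/[K[0,0],K[1,1]]; u=d.copy()
    for _ in range(20): u=d/(1+k1*(u**2).sum(1,keepdims=True))
    r=np.c_[u,np.ones(len(u))]@P[:3,:3].T
    return (P[:3,3]+r*((z-P[2,3])/r[:,2])[:,None])[:,:2]
def proj(X,c):
    _,K,k1,P=c; q=(np.atleast_2d(X)-P[:3,3])@P[:3,:3]; u=q[:,:2]/q[:,2:]
    u=u*(1+k1*(u**2).sum(1,keepdims=True)); return u*[K[0,0],K[1,1]]+K[:2,2]
RNG=dict(teal=((80,60,30),(97,255,255)),yellow=((20,120,90),(34,255,255)),blue=((105,120,50),(125,255,255)),red=((0,150,70),(8,255,255)),green=((40,60,60),(75,255,255)))
def blobs(im,col,amin=20,roi=None):
    h=cv2.cvtColor(im,cv2.COLOR_BGR2HSV); m=cv2.inRange(h,*RNG[col])
    if col=="red": m|=cv2.inRange(h,(172,150,70),(180,255,255))
    if roi: k=np.zeros_like(m); x0,y0,x1,y1=roi; k[y0:y1,x0:x1]=1; m*=k
    cs=cv2.findContours(m,cv2.RETR_EXTERNAL,cv2.CHAIN_APPROX_NONE)[0]
    return sorted([c for c in cs if cv2.contourArea(c)>=amin],key=cv2.contourArea,reverse=True)
def rect(c,z,cam):
    """min-area rect of contour cast on plane z: centre,size,angle deg of long side"""
    w=cast(c.reshape(-1,2),z,cam).astype(np.float32); (x,y),(a,b),t=cv2.minAreaRect(w)
    if a<b: a,b,t=b,a,t+90
    return np.round([x,y,a,b,(t+90)%180-90],1)
E
python3 - <<'E'
from h import *
c=grab("top"); im=c[0]
for col,z,amin in(("teal",40,1000),("yellow",89,15),("blue",89,15),("red",82,50)):
    for b in blobs(im,col,amin): print(col,cv2.boundingRect(b),cv2.contourArea(b),rect(b,z,c))
print("slot,pad",cast([[255,247.5],[311,246]],41,c))
E
```

```text
teal (240, 225, 97, 47) 4108.5 [509.1   7.  258.8 123.  -87.3]
yellow (402, 246, 13, 7) 57.5 [ 505.8 -306.2   32.1   15.4  -83.4]
yellow (248, 236, 15, 5) 47.5 [523.5  91.1  36.4  10.5 -88.5]
yellow (248, 255, 15, 4) 42.0 [475.1  88.9  36.3   7.8 -88.5]
blue (21, 333, 89, 124) 8695.5 [112.6 557.6 279.7 204.9  11.4]
blue (426, 244, 14, 7) 60.5 [ 510.5 -369.2   33.8   15.6  -82.9]
blue (153, 89, 58, 35) 48.5 [887.9 311.6 154.2 101.  -89.1]
red (301, 84, 25, 24) 429.5 [929.8 -49.1  69.2  66.5   1.5]
red (341, 150, 18, 17) 222.0 [ 750.1 -152.    45.9   45.5  -89.2]
red (251, 148, 18, 17) 216.5 [749.6  90.6  46.1  45.4 -88.7]
red (409, 185, 34, 8) 193.0 [ 671.2 -355.9   88.8   18.8   89.4]
red (165, 259, 19, 7) 69.5 [456.4 300.8  47.8  12.9  85.3]
red (428, 123, 10, 10) 60.5 [ 844.1 -379.5   25.5   24.9   43.5]
red (446, 103, 10, 10) 60.5 [ 906.7 -430.1   26.1   25.5   43.1]
red (415, 123, 10, 10) 60.0 [ 843.7 -343.    26.5   24.8   -1.1]
red (414, 102, 11, 9) 59.5 [ 906.6 -343.4   26.    25.2   43.3]
red (461, 124, 10, 10) 59.0 [ 845.5 -471.2   26.8   24.4  -26.7]
red (460, 104, 10, 9) 58.5 [ 905.9 -470.3   25.9   24.   -87.8]
red (447, 124, 9, 9) 57.5 [ 845.1 -430.1   24.3   22.2   -1.9]
red (428, 102, 9, 10) 56.0 [ 907.  -379.1   27.    22.3   -1.5]
slot,pad [[506.33697112  95.84808357]
 [514.2320451  -54.24705723]]
```

Request:
move_arm --plan '[[[29,35,2],[0,0,8.6],0.6],[[29,35,2],[0,0,8.6],0.6],[[29,35,2],[0,0,8.6],0.6],[[29,35,2],[0,0,8.6],0.6],[[29,35,2],[0,0,8.6],0.6],[[29,35,2],[0,0,8.6],0.6],[[29,35,2],[0,0,8.6],0.6],[[28,38,2],[0,0,8.6],0.6],[[0,0,0],[0,0,0],0.6],[[0,0,0],[0,0,0],0.6]]'

```text
clock: 1.4
eef_pos: [505.4, -306.5, 247.0]
tool_rot: [-3.14, 0.0, 1.637]
force: [-0.2, 0.5, -0.2]
width: 51.5
gripper_force: 0.0
```

```bash
python3 - <<'E'
from h import *
c=grab("wrist"); im=c[0]; cv2.imwrite("pics/w1.png",im)
s=status.read_state();print(s["eef_pos"],np.degrees(s["tool_rot"]),s["width"])
for col in("yellow","blue"):
    for b in blobs(im,col,100): print(col,cv2.boundingRect(b),rect(b,89,c))
E
```

```text
[ 505.01488753 -307.1748119   246.98870616] [-1.79926625e+02  3.08222986e-02  9.36961152e+01] 51.45397546491529
yellow (319, 183, 22, 55) [ 505.  -303.2   39.7   15.2  -85.7]
blue (321, 258, 22, 59) [ 510.4 -362.8   47.6   15.5  -84.1]
```

View pics/w1.png

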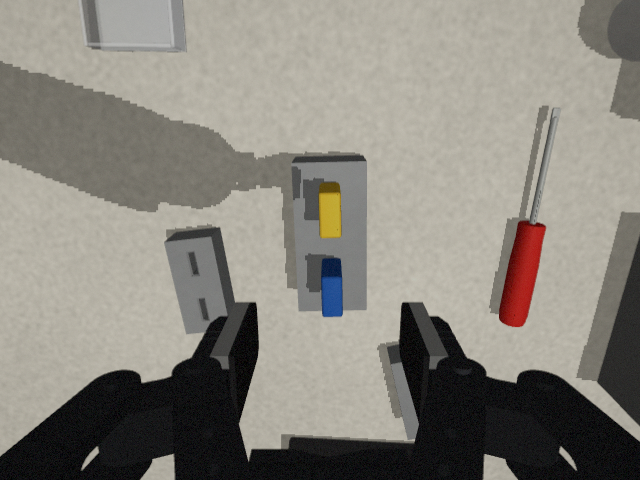

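Wrist view: the yellow top is at (330,210) and the blue at (332,288), both in the grey rack. The gauge centre is about (505,-306), so I'm descending to grip it.

Request:
move_arm --plan '[[[0,1,-30],[0,0,0.5],0.6],[[0,0,-30],[0,0,0],0.6],[[0,0,-30],[0,0,0],0.6],[[0,0,-30],[0,0,0],0.6],[[0,0,-25],[0,0,0],0.6],[[0,0,-20],[0,0,0],0.6],[[0,0,-15],[0,0,0],0.6],[[0,0,-10],[0,0,0],0.6],[[0,0,0],[0,0,0],0.6],[[0,0,0],[0,0,0],0.6]]'

```text
clock: 2.7
eef_pos: [506.4, -305.3, 57.9]
tool_rot: [3.141, 0.001, 1.646]
force: [-1.2, -0.5, 0.5]
width: 51.3
gripper_force: 0.0
```

Request:
move_arm --plan '[[[0,0,0],[0,0,0],0.2],[[0,0,0],[0,0,0],0.0],[[0,0,0],[0,0,0],0.0],[[0,0,0],[0,0,0],0.0],[[0,0,0],[0,0,0],0.0],[[0,0,0],[0,0,0],0.0]]'

```text
clock: 3.45
eef_pos: [506.4, -305.2, 57.9]
tool_rot: [3.141, 0.001, 1.646]
force: [-0.7, 0.3, 5.9]
width: 15.0
gripper_force: 58.9
```

Request:
move_arm --plan '[[[0,0,10],[0,0,0],0.0],[[0,0,20],[0,0,0],0.0],[[0,0,30],[0,0,0],0.0],[[0,0,40],[0,0,0],0.0],[[0,40,30],[0,0,0],0.0],[[0,60,10],[0,0,0],0.0],[[0,60,0],[0,0,0],0.0],[[0,60,0],[0,0,0],0.0],[[0,60,0],[0,0,0],0.0],[[0,35,0],[0,0,0],0.0]]'

```text
clock: 4.7
eef_pos: [505.5, 13.8, 197.8]
tool_rot: [3.141, -0.001, 1.65]
force: [0.1, -0.6, 0.1]
width: 15.2
gripper_force: 58.5
```

Request:
move_arm --plan '[[[0,15,0],[0,0,0],0.0],[[0,0,0],[0,0,0],0.0],[[0,0,0],[0,0,0],0.0],[[0,0,0],[0,0,0],0.0]]'

```text
clock: 5.2
eef_pos: [506.0, 23.1, 197.2]
tool_rot: [-3.141, 0.001, 1.643]
force: [-0.2, -0.0, -1.6]
width: 15.2
gripper_force: 58.5
```

```bash
python3 - <<'E'
from h import *
c=grab("wrist"); im=c[0]; cv2.imwrite("pics/w2.png",im)
s=status.read_state();print(s["eef_pos"],np.degrees(s["tool_rot"]),s["width"],s["gripper_force"])
for col,z in(("yellow",40),("teal",40),("red",82)):
    for b in blobs(im,col,100): print(col,cv2.boundingRect(b),rect(b,z,c))
E
```

```text
[506.03579162  23.43954498 197.23041714] [-1.79986772e+02  2.75610447e-02  9.41785275e+01] 14.929539204763735 58.45766007900238
yellow (302, 271, 54, 148) [513.2 -85.4 131.8  41.4 -85.7]
yellow (292, 76, 19, 63) [481.6  95.3  39.6  11.9 -87.2]
yellow (366, 78, 22, 63) [531.7  97.7  39.7  11.9 -87.3]
teal (247, 41, 188, 315) [510.1  23.5 225.9 120.  -87.3]
red (607, 438, 33, 28) [ 740.3 -126.2   33.2   16.8  -30.7]
red (385, 206, 14, 14) [543.1  38.1   8.1   7.8 -40.2]
```

View pics/w2.png

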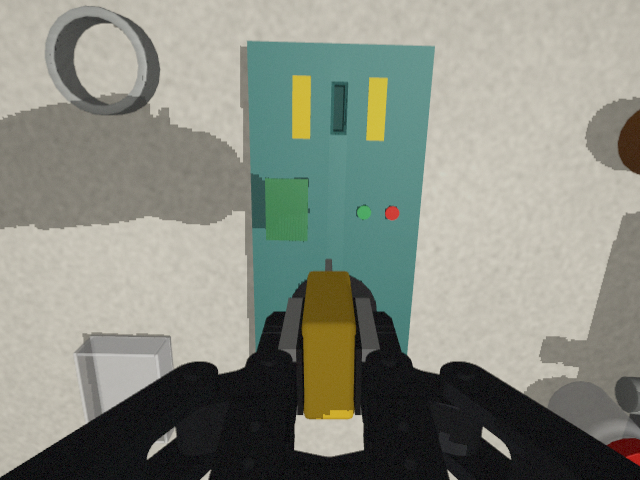

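Wrist view: the slot is at (339,108), midway between the yellow marks at (301,107) and (377,109). The gauge is held upright, with its blade tip at about (328,261). Next I work out the in-hand offset.

```bash
python3 - <<'E'
from h import *
im=cv2.imread("pics/w2.png"); s=status.read_state(); p=cams.camera_params("wrist")
T=np.eye(4);T[:3,:3]=R.from_euler("xyz",s["tool_rot"]).as_matrix();T[:3,3]=s["eef_pos"]
c=(im,p["K"],p["k1"],T@p["tool_from_camera"])
g=cv2.cvtColor(im,cv2.COLOR_BGR2GRAY)
r=g[60:160,312:365]; m=(r<75).astype(np.uint8)
cs=max(cv2.findContours(m,0,1)[0],key=cv2.contourArea)+[312,60]
print("slot",cv2.boundingRect(cs),rect(cs,40,c))
zt=s["eef_pos"][2]
print("lower +y edge",cast([[304,272],[352,272]],zt-12.9,c),"upper",cast([[303,322],[354,322]],zt+31.1,c),"top -y",cast([[328,418]],zt+31.1,c))
print("tip",cast([[325,261],[331,261]],zt-38.9,c), "grip row profile",g[255:280:1,328])
print("tcp px",proj(s["eef_pos"],c), s["eef_pos"])
E
```

```text
slot (333, 84, 14, 48) [507.5  97.3  30.1   8.6 -87. ]
lower +y edge [[495.16683088  36.29239056]
 [513.72004185  37.6713815 ]] upper [[497.22937613  38.39849688]
 [511.92552906  39.49450347]] top -y [[506.87092738   5.65991829]]
tip [[503.39084755  31.87258426]
 [506.07465696  32.07191903]] grip row profile [118 116 118 106  83  76  72  75  72  76  76  79  75  74  74  77  78  81
  76  82  79  82  80  80  80]
tcp px [[329.51779942 319.41467139]] [506.03579162  23.43954498 197.23041714]
```

Request:
move_arm --plan '[[[1,25,0],[0,0,-1.4],0.0],[[0,30,-20],[0,0,0],0.0],[[0,20,-30],[0,0,0],0.0],[[0,0,-30],[0,0,0],0.0],[[0,0,-20],[0,0,0],0.0],[[0,0,0],[0,0,0],0.0],[[0,0,0],[0,0,0],0.0],[[0,0,0],[0,0,0],0.0]]'

```text
clock: 6.25
eef_pos: [507.8, 99.9, 98.3]
tool_rot: [3.14, -0.0, 1.621]
force: [-0.3, -0.6, -1.2]
width: 14.9
gripper_force: 58.5
```

```bash
python3 - <<'E'
from h import *
c=grab("wrist"); im=c[0]
s=status.read_state();print(s["eef_pos"],np.degrees(s["tool_rot"]),s["width"],s["gripper_force"])
cv2.imwrite("pics/w3.png",cv2.resize(im[120:340,210:450],None,fx=2.5,fy=2.5,interpolation=cv2.INTER_CUBIC))
for b in blobs(im,"yellow",100): print(cv2.boundingRect(b),rect(b,40,c))
E
```

```text
[507.70601324  99.96469064  98.24371022] [ 1.79896002e+02 -1.83223818e-02  9.28986212e+01] 15.637619636732284 58.47307205200195
(302, 271, 54, 148) [509.9  52.   88.3  27.8 -87.1]
(263, 232, 27, 76) [481.8  95.1  40.2  12.2 -87.3]
(365, 233, 27, 75) [532.   97.4  39.7  12.  -87.3]
```

View pics/w3.png

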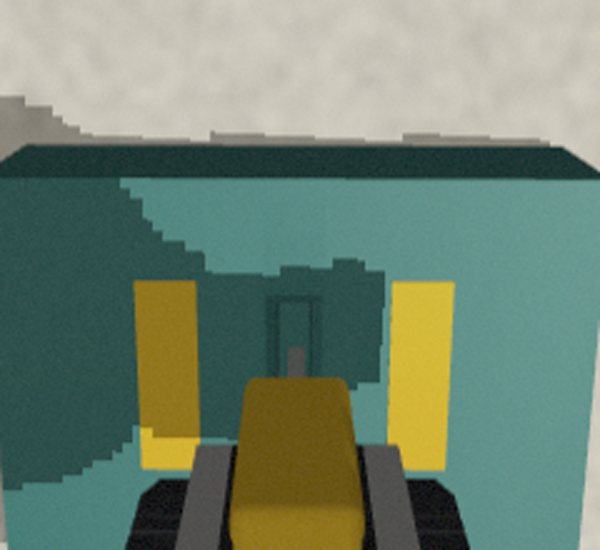

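The blade lines up with the slot in x (both at crop column about 296). In y the slot is about 1.8 mm back, so I'm correcting that and lowering.

Request:
move_arm --plan '[[[0,-1.8,-8],[0,0,0],0.0],[[0,0,-6],[0,0,0],0.0],[[0,0,-5],[0,0,0],0.0],[[0,0,-5],[0,0,0],0.0],[[0,0,-5],[0,0,0],0.0],[[0,0,-5],[0,0,0],0.0],[[0,0,-4],[0,0,0],0.0],[[0,0,0],[0,0,0],0.0]]'

```text
clock: 7.3
eef_pos: [506.8, 98.2, 59.0]
tool_rot: [-3.141, 0.0, 1.622]
force: [-1.0, -0.3, -1.0]
width: 15.8
gripper_force: 58.5
```

Sliding in freely; lowering the last few mm.

Request:
move_arm --plan '[[[0,0,-3],[0,0,0],0.0],[[0,0,-2],[0,0,0],0.0],[[0,0,-1],[0,0,0],0.0],[[0,0,0],[0,0,0],0.0],[[0,0,0],[0,0,0],0.0]]'

```text
clock: 7.92
eef_pos: [507.0, 98.2, 53.4]
tool_rot: [3.141, -0.0, 1.622]
force: [0.1, 0.1, -1.1]
width: 15.6
gripper_force: 58.5
```

Request:
move_arm --plan '[[[0,0,-1],[0,0,0],0.0],[[0,0,-1],[0,0,0],0.0],[[0,0,-1],[0,0,0],0.0],[[0,0,0],[0,0,0],0.0],[[0,0,0],[0,0,0],0.0]]'

```text
clock: 8.55
eef_pos: [507.2, 98.3, 52.8]
tool_rot: [3.14, 0.001, 1.622]
force: [-5.5, -0.5, 24.8]
width: 15.2
gripper_force: 62.2
```

Shoulder seated with 25 N of reaction. Releasing and rising straight up, then on towards the tray.

Request:
move_arm --plan '[[[0,0,0],[0,0,0],0.5],[[0,0,0],[0,0,0],0.5],[[0,0,0],[0,0,0],0.5],[[0,0,0],[0,0,0],0.5],[[0,0,10],[0,0,0],0.5],[[0,0,40],[0,0,0],0.5],[[0,0,50],[0,0,0],0.5],[[0,0,50],[0,0,0],0.5],[[0,0,0],[0,0,0],0.5],[[0,0,0],[0,0,0],0.5]]'

```text
clock: 9.8
eef_pos: [506.6, 97.9, 200.3]
tool_rot: [-3.141, 0.0, 1.622]
force: [-0.4, -1.0, -1.4]
width: 43.2
gripper_force: 0.0
```

```bash
python3 - <<'E'
from h import *
c=grab("wrist"); im=c[0];cv2.imwrite("pics/w4.png",im)
s=status.read_state();print(s["eef_pos"],s["width"])
for b in blobs(im,"yellow",100): print("w",cv2.boundingRect(b),rect(b,84,c),rect(b,40,c))
c=grab("top")
for b in blobs(c[0],"yellow",15): print("top",cv2.boundingRect(b),rect(b,84,c))
for b in blobs(c[0],"red",15,(150,220,220,300)): print("top red",rect(b,82,c))
E
```

```text
[506.15374178  97.80366456 199.59135305] 42.46263673365052
w (317, 194, 26, 64) [506.4 101.2  40.8  15.6 -87.5] [507.1  88.9  47.8  18.2 -87.5]
w (286, 189, 18, 54) [484.5 106.6  34.   10.4 -88.1] [481.5  95.3  39.7  12.1 -88.1]
w (356, 190, 18, 53) [527.6 108.5  33.2  10.2 -87.3] [531.8  97.5  38.8  11.9 -87.3]
top red [456.2 300.8  47.8  13.   85.9]
```

View pics/w4.png

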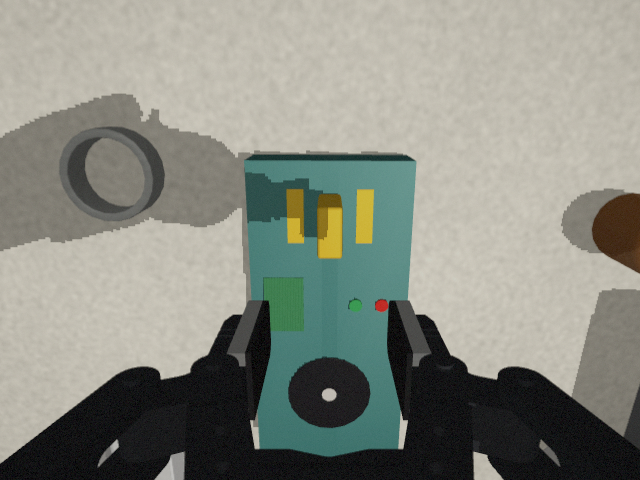

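Gauge stands in the slot (330,228) between the marks, released; the pad's dot is at (329,395). Moving towards the tray for a closer look.

Request:
move_arm --plan '[[[-10,35,8],[0,0,-1.5],0.5],[[-10,35,8],[0,0,-1.5],0.5],[[-10,35,8],[0,0,-1.5],0.5],[[-10,35,8],[0,0,-1.5],0.5],[[-10,35,8],[0,0,-1.3],0.5],[[0,0,0],[0,0,0],0.5],[[0,0,0],[0,0,0],0.5],[[0,0,0],[0,0,0],0.5]]'

```text
clock: 10.9
eef_pos: [457.1, 271.6, 239.5]
tool_rot: [-3.14, 0.002, 1.493]
force: [0.2, 0.2, 1.1]
width: 42.8
gripper_force: 0.0
```

```bash
python3 - <<'E'
from h import *
c=grab("wrist"); im=c[0];cv2.imwrite("pics/w5.png",im)
s=status.read_state();print(s["eef_pos"],np.degrees(s["tool_rot"]),s["width"])
for b in blobs(im,"red",100): print("w",cv2.boundingRect(b),rect(b,82,c))
E
```

```text
[457.27517694 271.75515245 239.68505236] [-1.79952698e+02  7.41538698e-02  8.55127187e+01] 42.68450337061667
w (315, 132, 21, 76) [456.5 303.4  52.   13.6  85.8]
```

View pics/w5.png

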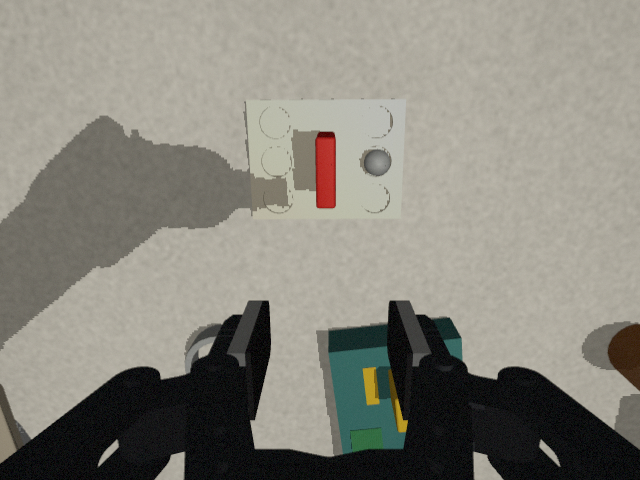

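Wrist view: the red grip is at (326,170), with the ball in its pocket at (377,162) on the +x side. I'm descending with the fingers part-open so they clear the ball.

Request:
move_arm --plan '[[[-0.8,15,-10],[0,0,0.2],0.35],[[0,15,-30],[0,0,0],0.35],[[0,0,-30],[0,0,0],0.35],[[0,0,-30],[0,0,0],0.35],[[0,0,-20],[0,0,0],0.35],[[0,0,-10],[0,0,0],0.35],[[0,0,0],[0,0,0],0.35],[[0,0,0],[0,0,0],0.35]]'

```text
clock: 11.95
eef_pos: [456.7, 303.8, 111.0]
tool_rot: [3.141, -0.001, 1.498]
force: [0.2, -0.3, -0.5]
width: 29.6
gripper_force: 0.0
```

```bash
python3 - <<'E'
from h import *
s=status.read_state();print(s["eef_pos"],np.degrees(s["tool_rot"]),s["width"])
c=grab("wrist"); im=c[0]
for b in blobs(im,"red",100): print("w",cv2.boundingRect(b),rect(b,82,c))
E
```

```text
[456.65341257 303.76292493 110.9593252 ] [ 1.79941785e+02 -6.18250883e-02  8.58240821e+01] 29.616791201686922
w (314, 205, 33, 137) [457.2 308.9  62.6  13.6  85.9]
```

Request:
move_arm --plan '[[[0,-1,-20],[0,0,0],0.35],[[0,0,-20],[0,0,0],0.35],[[0,0,-15],[0,0,0],0.35],[[0,0,-10],[0,0,0],0.35],[[0,0,-4],[0,0,0],0.35],[[0,0,0],[0,0,0],0.35],[[0,0,0],[0,0,0],0.28],[[0,0,0],[0,0,0],0.22],[[0,0,0],[0,0,0],0.18],[[0,0,0],[0,0,0],0.15]]'

```text
clock: 13.25
eef_pos: [456.6, 302.4, 41.7]
tool_rot: [3.141, -0.001, 1.498]
force: [1.4, 0.0, 2.6]
width: 14.0
gripper_force: 36.8
```

Request:
move_arm --plan '[[[0,0,0],[0,0,0],0.12],[[0,0,0],[0,0,0],0.08],[[0,0,0],[0,0,0],0.0],[[0,0,0],[0,0,0],0.0],[[0,0,0],[0,0,0],0.0],[[0,0,0],[0,0,0],0.0]]'

```text
clock: 14.0
eef_pos: [456.7, 302.4, 41.7]
tool_rot: [3.141, -0.001, 1.498]
force: [-0.8, 0.6, 6.0]
width: 13.5
gripper_force: 58.9
```

```bash
python3 - <<'E'
from h import *
s=status.read_state();print(s["eef_pos"],np.degrees(s["tool_rot"]),s["force"])
im=grab("wrist")[0];cv2.imwrite("pics/w6.png",im)
E
```

```text
[456.65039097 302.36948604  41.7365405 ] [ 1.79951695e+02 -2.86933963e-02  8.58191935e+01] [-0.7749619   0.62666693  5.95417441]
```

View pics/w6.png

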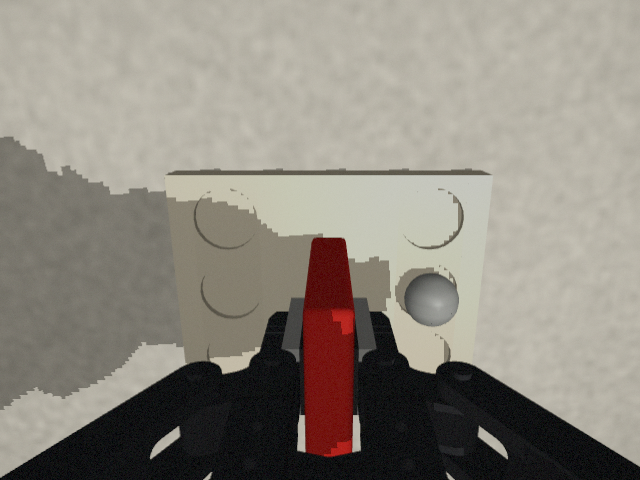

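The grip is firmly held and the ball sits in its pocket at (431,299). Gentle lift.

Request:
move_arm --plan '[[[0,0,2],[0,0,0],0.0],[[0,0,5],[0,0,0],0.0],[[0,0,9],[0,0,0],0.0],[[0,0,13],[0,0,0],0.0],[[0,0,17],[0,0,0],0.0],[[0,0,19],[0,0,0],0.0],[[0,0,18],[0,0,0],0.0],[[0,0,14],[0,0,0],0.0],[[0,0,9],[0,0,0],0.0],[[0,0,4],[0,0,0],0.0]]'

```text
clock: 15.3
eef_pos: [456.3, 302.2, 151.9]
tool_rot: [3.141, -0.0, 1.498]
force: [0.8, 0.2, -2.2]
width: 13.8
gripper_force: 58.4
```

```bash
python3 - <<'E'
from h import *
s=status.read_state();print(s["eef_pos"],np.degrees(s["tool_rot"]),s["force"],s["width"])
a=grab("wrist")[0]; b=cv2.imread("pics/w6.png")
for im in(a,b):
    g=cv2.medianBlur(cv2.cvtColor(im,cv2.COLOR_BGR2GRAY),5)
    print(cv2.HoughCircles(g[250:350,380:480],cv2.HOUGH_GRADIENT,1,50,param1=80,param2=12,minRadius=22,maxRadius=30))
E
```

```text
[456.31420533 302.23111497 151.8944108 ] [ 1.79973197e+02 -1.81500394e-02  8.58233420e+01] [ 0.84159121  0.20155748 -2.19219218] 13.767032264668334
[[[50.5 49.5 27.1]]]
[[[50.5 49.5 27.1]]]
```

Request:
move_arm --plan '[[[0,-4,0],[0,0,0],0.0],[[1,-8,0],[0,0,0],0.0],[[1,-13,0],[0,0,0],0.0],[[1,-18,0],[0,0,0],0.0],[[1,-23,0],[0,0,0],0.0],[[1,-27,0],[0,0,0],0.0],[[1,-30,0],[0,0,0],0.0],[[1,-30,0],[0,0,0],0.0],[[1,-30,0],[0,0,0],0.0],[[1,-30,0],[0,0,0],0.0]]'

```text
clock: 16.6
eef_pos: [464.9, 86.8, 151.4]
tool_rot: [-3.142, 0.001, 1.497]
force: [0.4, -0.2, -2.5]
width: 13.4
gripper_force: 58.4
```

Request:
move_arm --plan '[[[1,-30,0],[0,0,0],0.0],[[1,-28,0],[0,0,0],0.0],[[1,-25,0],[0,0,0],0.0],[[1,-20,0],[0,0,0],0.0],[[1,-15,0],[0,0,0],0.0],[[1,-11,0],[0,0,0],0.0],[[0,-7,0],[0,0,0],0.0],[[0,-4,0],[0,0,0],0.0],[[0,0,0],[0,0,0],0.0],[[0,0,0],[0,0,0],0.0]]'

```text
clock: 17.85
eef_pos: [471.3, -50.2, 151.3]
tool_rot: [3.142, -0.0, 1.499]
force: [-0.9, -0.3, -2.1]
width: 12.9
gripper_force: 58.4
```

Request:
move_arm --plan '[[[0,0,-2],[0,0,0],0.0],[[0,0,-4],[0,0,0],0.0],[[0,0,-6],[0,0,0],0.0],[[0,0,-4],[0,0,0],0.0],[[0,0,-2],[0,0,0],0.0],[[0,0,0],[0,0,0],0.0],[[0,0,0],[0,0,0],0.0],[[0,0,0],[0,0,0],0.0],[[0,0,0],[0,0,0],0.0]]'

```text
clock: 18.98
eef_pos: [471.3, -50.8, 133.4]
tool_rot: [3.141, -0.0, 1.498]
force: [0.3, 0.8, -2.2]
width: 13.2
gripper_force: 58.4
```

```bash
python3 - <<'E'
from h import *
s=status.read_state();print(s["eef_pos"],np.degrees(s["tool_rot"]),s["force"],s["width"],np.abs(s["qd"]).max())
c=grab("wrist");a=c[0]
g=cv2.medianBlur(cv2.cvtColor(a,cv2.COLOR_BGR2GRAY),5)
h=cv2.HoughCircles(g[250:350,380:480],cv2.HOUGH_GRADIENT,1,50,param1=80,param2=12,minRadius=22,maxRadius=30);print(h)
print("ball",cast([[h[0,0,0]+380,h[0,0,1]+250]],s["eef_pos"][2]-41.7+22,c))
print("pad want 514,-54")
t=grab("scene");cv2.imwrite("pics/s7.png",t[0])
E
```

```text
[471.27957302 -50.79380595 133.42940552] [ 1.79983852e+02 -1.46454211e-03  8.58206825e+01] [ 0.34421884  0.81005665 -2.17218044] 13.208186569677562 0.0016920780605671664
[[[48.5 50.5 27.1]]]
ball [[511.98073381 -55.49280222]]
pad want 514,-54
```

View pics/s7.png

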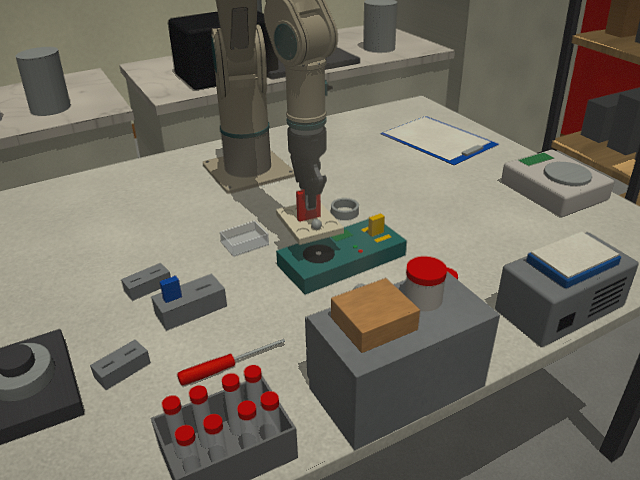

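The scene view shows the tray held level above the reader, the ball at (316,224) and the gauge standing in the slot at (377,224). The ball is about 2.5 mm from the pad centre and the arm is still, so I'm handing in.

```bash
python3 -c "
from cell import ctrl
print(ctrl.finish_job())"
```

```text
the job is handed in; nothing more can be done
None
```

I handed the job in at about 19 s on the robot's clock; no verdict came back. The yellow gauge is seated to its shoulder in the reader's slot and released, and the tray is held still and level about 50 mm above the pad, with the ball in its pocket about 2.5 mm from the pad's centre.

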